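# Run a fingertip along a row of sample pots, folding their lids shut

### The arm

A 7-joint arm with a two-finger parallel gripper is mounted at the origin on a cart in front of the work surface, level with it; the furniture and walls round the work are solid. World frame = base frame: x ahead of the robot, y to its left, z up, the work surface at z = 0. Lengths are in m, angles in rad, forces in N, time in s.
With the tool pointing down it reaches from about 0.4 to 0.875 m from the base axis. Payload 4.4 kg.
Tool frame: the origin (TCP) lies on the centre line of the jaws, within the pads' length; the fingertips stand 14 mm ahead of it and the grasp point (between the pads) lies 5 mm behind it; z points along the fingers, y is the direction in which the jaws open and shut (so a half turn about z gives the same grasp; the last joint's range is limited). The gripper opens to 85 mm and grips with 20 to 120 N. Pads are 22 mm wide; open, the fingers measure 114 mm over their backs; the gripper's body (76 mm by 85 mm) begins 54 mm behind the grasp point. The pads swing forward as they close: fully open they stand 13 mm farther back than shut.
Start: joints at [1.192, 0.628, 0.038, 1.517, -0.027, 0.996, -0.02], TCP at [0.2, -0.618, 0.245] pointing down, gripper open.
Joint ranges: [-3.06, 3.06], [-0.37, 2.12], [-1.25, 1.32], [0.18, 2.47], [-1.1, 4.24], [0.23, 1.98], [-2.94, 2.94]. Speed limits (rad/s): [2.57, 2.57, 3.14, 3.14, 3.14, 3.14, 3.14].

### API

Orientations are given as [roll, pitch, yaw] about the fixed x, y, z axes, in that order (R = Rz(yaw) Ry(pitch) Rx(roll)).
In Python, from cell import arm, imaging, finish_job, models gives the robot as it stands.
- The arm moves only by the tool play_rows, never from a script. Its argument "steps" is text: rows parted by semicolons, each of 5 numbers parted by spaces: the shift along the tool's x, y, z in cm, then the turn about the tool's z in rad, then the opening, from -1 (shut) to 1 (fully open). In form: tx ty tz turn jaw; .... A call has exactly 5 rows; each row is the pose to reach, as a shift and turn from the pose commanded when the call began, along the tool's axes at that moment; what a row does not reach only later rows make up. A row lasts 1/10 s, in which the tool goes at most 50 mm and 8.59 degrees, less where a joint would pass 70% of its speed; a pose out of reach is approached as far as the arm can. A call with a gripper value outside its range is refused whole. The fingers move at their own pace and stop on an object; "squeeze" is the grip in N (left out, the last holds). Time passes only in rows, so rows that repeat a pose let the fingers close, or fill a call up. It gives the time, the measured TCP pose, the force and the opening at its end, in the units of the state.
- arm.sense(): the state, without advancing time (a new reading comes with each control period).
- imaging.get_image(name): name is "scene" or "top" or "wrist"; returns a dict with "img" (400x640x3 uint8, red, green, blue), "intrinsics" (3x3 intrinsics, pixels), "rvec" (rotation vector, rad) and "tvec" (3), from world to camera coordinates, as OpenCV has them; the wrist camera has in their place "T_tool_cam" (4x4, takes a point from camera to tool coordinates, whose origin is the TCP and whose axes are the flange's). Camera axes: x right, y down, z forward; pixel columns grow to the right and rows downward; lengths in m; the calibration is good to about 2 mm. A picture is of the moment at which its call begins: read the wrist's pose just before it. There is no depth.
- finish_job(): hands the job in, once; it reports no verdict.
Trained networks look in the newest picture that a camera, given by its name, has taken for a name from the list of things; names that differ only in an ending like _2 or _b are one class to them, and where a whole thing is asked for, a point or a joint stands for the part that bears it (a point fixed in the world has none). Each returns a list of dicts, best first, with "score" (0 to 1); they miss things now and then, are a little off and sometimes report something else, mostly with a low value. They report only what shows in the picture. A call takes as long as a camera call. They do not tell look-alikes from the thing itself.
- models.silhouettes(camera, label): "mask" (400x640 bool, what is visible of it).
- models.pinpoint(camera, label): "xyz" ([x, y, z] in m, in world coordinates, good to about 4 mm: a listed point, or the origin of a listed thing).
The state is a dict: "time_s": time; "q": joint angles; "dq": joint speeds; "joint_efforts": joint torques, N m; "ee_pos": TCP position; "ee_rot": TCP orientation; "ft_force": force on the tool from outside, world axes, zero at the start; "ft_torque": the same for the moment, N m; "gripper_width": finger opening in m.
Only numpy, scipy, OpenCV 4.12 (cv2) and the standard library are available. Lean on these libraries where they do the work, as an engineer would, in place of code of your own. Each camera call takes 0.05 s, during which the arm holds its last target.

### The job

The clean sample pots in the grey block rack are dry and must be shut against dust. Run a fingertip along the row the way the lids fold, beginning with the pot at the hinge end: push each hinged lid over and press it fully shut before going on to the next, until all four are shut. Only push, with so light a touch that the rack stays where it stands; do not pick up a pot or the rack, and leave the jar, the glass and the dish beside it alone.

Things in the scene. Friction and masses are not known exactly. Their poses are not given: they have to be found in the camera images.
- rack: plain grey metal block rack, 54 x 236 mm and 36 mm high, loose on the bench, about 1.4 kg. Origin: centre of its underside. Its y axis runs along the row of four blind round holes (32 mm wide, 30 mm deep, 56 mm apart, at y = +84, +28, -28, -84 mm); the hinges of the pots lie on its +y side
- pot1: loose white plastic sample pot, 30 mm in diameter and 62 mm high, standing in the hole at y = +84 mm of the rack (the hinge end of the row); its rim is 32 mm above the rack's top. Origin: centre of its underside, 6 mm above the rack's underside, z up; its +y axis points to its hinge
- pot1_hinge (a point): middle of the hinge line of pot 1, level with the rim, 18.5 mm from the pot's axis on its +y side
- pot1_mouth (a point): centre of the mouth of pot 1, level with the rim; the direction from hinge to mouth is the way its lid folds
- lid1 (a joint): angle of the hinged lid of pot 1, rad: 0 shut flat on the rim, about 1.57 upright over its hinge, 2.0 leaning back as far as it goes. The lid stays where it is left: about 0.012 N m turns it. It is a disc 35 mm wide and 3 mm thick with a 14 mm wide thumb tab opposite the hinge; it reaches 44 mm from the hinge line, and when shut its top is 3.5 mm above the rim
- lid1_tab (a point): on the thumb tab of lid 1, 42 mm from the hinge line, on the lid's outer (upper when shut) face
- pot2: loose white plastic sample pot, 30 mm in diameter and 62 mm high, standing in the hole at y = +28 mm of the rack; its rim is 32 mm above the rack's top. Origin: centre of its underside, 6 mm above the rack's underside, z up; its +y axis points to its hinge
- pot2_hinge (a point): middle of the hinge line of pot 2, level with the rim, 18.5 mm from the pot's axis on its +y side
- pot2_mouth (a point): centre of the mouth of pot 2, level with the rim; the direction from hinge to mouth is the way its lid folds
- lid2 (a joint): angle of the hinged lid of pot 2, rad: 0 shut flat on the rim, about 1.57 upright over its hinge, 2.0 leaning back as far as it goes. The lid stays where it is left: about 0.012 N m turns it. It is a disc 35 mm wide and 3 mm thick with a 14 mm wide thumb tab opposite the hinge; it reaches 44 mm from the hinge line, and when shut its top is 3.5 mm above the rim
- lid2_tab (a point): on the thumb tab of lid 2, 42 mm from the hinge line, on the lid's outer (upper when shut) face
- pot3: loose white plastic sample pot, 30 mm in diameter and 62 mm high, standing in the hole at y = -28 mm of the rack; its rim is 32 mm above the rack's top. Origin: centre of its underside, 6 mm above the rack's underside, z up; its +y axis points to its hinge
- pot3_hinge (a point): middle of the hinge line of pot 3, level with the rim, 18.5 mm from the pot's axis on its +y side
- pot3_mouth (a point): centre of the mouth of pot 3, level with the rim; the direction from hinge to mouth is the way its lid folds
- lid3 (a joint): angle of the hinged lid of pot 3, rad: 0 shut flat on the rim, about 1.57 upright over its hinge, 2.0 leaning back as far as it goes. The lid stays where it is left: about 0.012 N m turns it. It is a disc 35 mm wide and 3 mm thick with a 14 mm wide thumb tab opposite the hinge; it reaches 44 mm from the hinge line, and when shut its top is 3.5 mm above the rim
- lid3_tab (a point): on the thumb tab of lid 3, 42 mm from the hinge line, on the lid's outer (upper when shut) face
- pot4: loose white plastic sample pot, 30 mm in diameter and 62 mm high, standing in the hole at y = -84 mm of the rack (the far end of the row); its rim is 32 mm above the rack's top. Origin: centre of its underside, 6 mm above the rack's underside, z up; its +y axis points to its hinge
- pot4_hinge (a point): middle of the hinge line of pot 4, level with the rim, 18.5 mm from the pot's axis on its +y side
- pot4_mouth (a point): centre of the mouth of pot 4, level with the rim; the direction from hinge to mouth is the way its lid folds
- lid4 (a joint): angle of the hinged lid of pot 4, rad: 0 shut flat on the rim, about 1.57 upright over its hinge, 2.0 leaning back as far as it goes. The lid stays where it is left: about 0.012 N m turns it. It is a disc 35 mm wide and 3 mm thick with a 14 mm wide thumb tab opposite the hinge; it reaches 44 mm from the hinge line, and when shut its top is 3.5 mm above the rim
- lid4_tab (a point): on the thumb tab of lid 4, 42 mm from the hinge line, on the lid's outer (upper when shut) face
- jar: small sample jar with a blue screw cap, 42 mm in diameter, 62 mm high, a bystander beyond the rack; origin: centre of its underside
- weighing_glass: empty clear glass beaker, 38 mm in diameter, 59 mm high, a bystander left of the rack; origin: centre of its underside
- weigh_dish: low glass dish, 63 mm in diameter, 17 mm high, a bystander left of the rack; origin: centre of its underside
There are look-alikes about, which are no part of the job. What is shaped like the pot4 but red or yellow is not meant.

How it is judged:
On the way, in this order (a step that is already met when the one before it is completed fails the run):
1. lid 1 is fully shut (value of joint lid1 below 0.06 rad), for 0.15 s.
2. lid 2 is fully shut (value of joint lid2 below 0.06 rad), for 0.15 s.
3. lid 3 is fully shut (value of joint lid3 below 0.06 rad), for 0.15 s.
4. lid 4 is fully shut (value of joint lid4 below 0.06 rad), for 0.15 s.
At the end, for the whole second after the job is handed in: all four lids fully shut (each within 0.06 rad of flat, about 2.5 mm at the tab), every pot at rest and down in its hole within 4 mm, the rack level (value of joint each of lid1, lid2, lid3, lid4 below 0.06 rad and z of each of pot1, pot2, pot3, pot4 in the frame of rack below 0.01 m and linear speed of each of pot1, pot2, pot3, pot4 below 0.02 m/s and angle between rack's own z axis and vertical below 0.05 rad); the robot touches nothing.
It fails at once if a pot is lifted more than 10 mm in its hole (z of any of pot1, pot2, pot3, pot4 in the frame of rack above 0.016 m).
It fails at once if the rack is lifted, or shoved more than 25 mm (height (world z) of rack above 0.012 m or distance of rack from where it was at the start of the episode above 0.025 m).
It fails at once if the jar, the glass or the dish is moved more than 20 mm (distance of any of jar, weighing_glass, weigh_dish from where it was at the start of the episode above 0.02 m).
It also fails if it takes over 48 s, if anything falls off the work surface, if the arm or the gripper's body presses on something with over 40 N, if the wrist force passes 120 N, or if a joint passes its speed limit or range.

## Working session

There is one attempt and no reset: what is moved stays moved. The work goes in short steps, Python scripts to look and compute and a tool call to move; the robot and the scene stay as the last step left them, time stands still between calls to the robot, and variables do not carry over. Pictures are saved under pics/ and viewed, and the job is handed in when it is done.

Besides the shell and the picture viewer there is one more tool, called after "Request:" in YAML: its name, and indented under it one key for each argument. play_rows: Moves the arm, as the interface text tells. Its arguments: {"type":"object","properties":{"steps":{"type":"string"},"squeeze":{"type":"number"}},"required":["steps"]}

```bash
ls; mkdir -p pics; python3 - <<'E'
from cell import arm, imaging, models
import cv2, numpy as np
s=arm.sense(); print({k:np.round(v,3).tolist() for k,v in s.items()})
for c in ["scene","top"]:
    d=imaging.get_image(c); cv2.imwrite(f"pics/{c}0.png",d["img"][:,:,::-1])
    for l in ["rack","pot1","pot1_hinge","pot1_mouth","lid1_tab","pot2_hinge","pot2_mouth","lid2_tab","pot3_hinge","pot3_mouth","lid3_tab","pot4_hinge","pot4_mouth","lid4_tab","jar","weighing_glass","weigh_dish"]:
        r=models.pinpoint(c,l); print(c,l,[(np.round(x["xyz"],4).tolist(),round(x["score"],2)) for x in r[:4]])
print(arm.sense()["time_s"])
E
```

```text
pics
{'time_s': 0.0, 'q': [1.192, 0.629, 0.038, 1.518, -0.027, 0.996, -0.02], 'dq': [0.0, 0.0, -0.001, 0.001, -0.0, 0.0, 0.001], 'joint_efforts': [0.0, -56.34, 1.226, -19.344, 0.011, 0.011, 0.0], 'ee_pos': [0.2, -0.618, 0.244], 'ee_rot': [-3.14, -0.0, 0.313], 'ft_force': [0.177, -0.356, 0.097], 'ft_torque': [-0.026, -0.034, 0.022], 'gripper_width': 0.086}
scene rack [([0.4817, -0.0209, -0.0012], 0.58)]
scene pot1 [([0.5191, 0.0528, 0.0044], 0.77), ([0.6229, 0.0136, -0.0009], 0.71), ([0.4725, -0.052, 0.0056], 0.69), ([0.4949, 0.0027, 0.0082], 0.68)]
scene pot1_hinge [([0.5241, 0.0693, 0.0667], 0.88)]
scene pot1_mouth [([0.5181, 0.0504, 0.0683], 0.83), ([0.4558, -0.0847, 0.0663], 0.36)]
scene lid1_tab [([0.4813, -0.0214, -0.0006], 0.5), ([0.522, 0.0722, 0.1098], 0.47)]
scene pot2_hinge [([0.506, 0.0186, 0.0711], 0.5)]
scene pot2_mouth [([0.4988, 0.0044, 0.0675], 0.65)]
scene lid2_tab [([0.5398, 0.3085, 0.0017], 0.59), ([0.5064, 0.0151, 0.1094], 0.38)]
scene pot3_hinge [([0.5406, 0.3057, -0.0005], 0.6), ([0.4819, -0.0308, 0.0733], 0.58)]
scene pot3_mouth [([0.4677, -0.0472, 0.0687], 0.6
[... 1630 characters left out ...]
2726, 0.0005], 0.7), ([0.4734, -0.0429, 0.1093], 0.56)]
top pot4_hinge [([0.632, 0.0256, 0.0679], 0.8), ([0.5952, -0.0749, 0.0691], 0.64), ([0.4532, -0.0811, 0.0696], 0.56)]
top pot4_mouth [([0.4727, -0.0408, 0.1085], 0.7), ([0.6214, 0.0157, 0.0606], 0.66), ([0.6101, -0.069, 0.0635], 0.63), ([0.4462, -0.0971, 0.0696], 0.53)]
top lid4_tab [([0.6314, -0.0625, 0.0665], 0.65), ([0.6055, -0.0062, 0.0656], 0.63), ([0.4572, -0.0791, 0.1073], 0.54)]
top jar [([0.702, -0.167, 0.0031], 0.82), ([0.5246, 0.0699, 0.0725], 0.61), ([0.4796, -0.0316, 0.0704], 0.28), ([0.4498, -0.0798, 0.0714], 0.22)]
top weighing_glass [([0.3703, 0.2746, 0.0005], 0.64)]
top weigh_dish [([0.5429, 0.3154, -0.0008], 0.66)]
1.8
```

View images.

View pics/scene0.png

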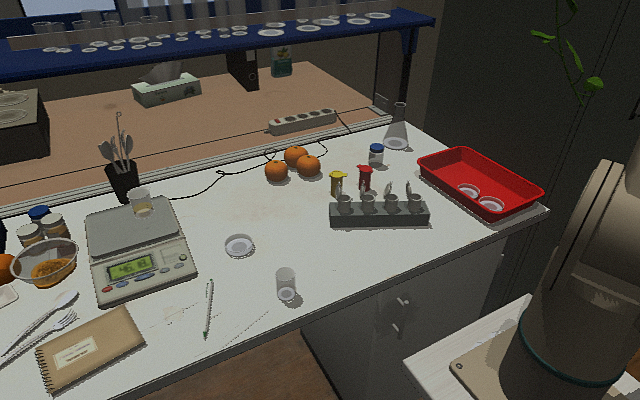

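View pics/top0.png

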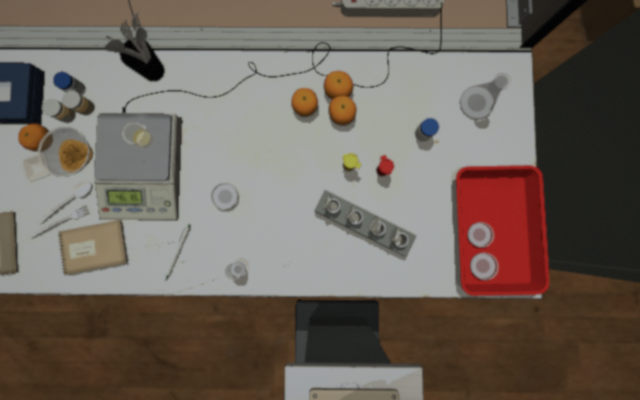

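```bash
cat > fit.py <<'E'
from cell import arm, imaging, models
import cv2, numpy as np
from scipy.optimize import least_squares
loc={}
for i,y in enumerate([84,28,-28,-84],1):
    loc[f"pot{i}_hinge"]=(0,(y+18.5)/1e3,.068); loc[f"pot{i}_mouth"]=(0,y/1e3,.068); loc[f"pot{i}"]=(0,y/1e3,.006)
p0=np.array([.4815,-.024,np.deg2rad(-25.5)])
def T(p,l):
    c,s=np.cos(p[2]),np.sin(p[2]); return np.array([p[0]+c*l[0]-s*l[1],p[1]+s*l[0]+c*l[1],l[2]])
def fit(cams,p0=p0):
    obs=[];tabs={}
    for c in cams:
        imaging.get_image(c)
        for n,l in loc.items():
            for r in models.pinpoint(c,n):
                e=np.array(r["xyz"])-T(p0,l)
                if np.linalg.norm(e)<.015: obs.append((l,np.array(r["xyz"])));break
        for i in range(1,5):
            for r in models.pinpoint(c,f"lid{i}_tab"):
                q=np.array(r["xyz"]); h=T(p0,loc[f"pot{i}_hinge"])
                if abs(np.linalg.norm(q-h)-.042)<.012: tabs.setdefault(i,[]).append(q);break
    f=lambda p: np.concatenate([T(p,l)-q for l,q in obs])
    s=least_squares(f,p0,loss="soft_l1",f_scale=.004)
    p=s.x; cov=np.linalg.inv(s.jac.T@s.jac)*np.mean(f(p)**2)
    print("pose",np.round(p,4),"sd",np.round(np.sqrt(np.diag(cov)),4),"n",len(obs),"rms",np.sqrt(np.mean(f(p)**2)))
    fold=np.array([np.sin(p[2]),-np.cos(p[2]),0])
    for i in tabs:
        a=[]
        for q in tabs[i]:
            d=q-T(p,loc[f"pot{i}_hinge"]); a.append(np.arctan2(d[2],d@fold))
        print("lid",i,np.round(a,2), np.round(np.mean(tabs[i],0),4))
    return p
E
python3 - <<'E'
from fit import *
p=fit(["scene","top"]); p=fit(["scene","top"],p)
for n in ["pot1_hinge","pot4_hinge"]: print(n,T(p,loc[n]))
d=imaging.get_image("top"); im=d["img"][180:270,300:430,::-1]; cv2.imwrite("pics/topz.png",cv2.resize(im,None,fx=6,fy=6,interpolation=cv2.INTER_CUBIC))
d=imaging.get_image("scene"); im=d["img"][160:235,310:440,::-1]; cv2.imwrite("pics/scz.png",cv2.resize(im,None,fx=6,fy=6,interpolation=cv2.INTER_CUBIC))
print(arm.sense()["time_s"])
E
```

```text
pose [ 0.4821 -0.0234 -0.4528] sd [0.0005 0.0005 0.0084] n 21 rms 0.0021326695419593713
lid 1 [1.55 1.5 ] [0.5245 0.068  0.11  ]
lid 2 [1.63 1.54] [0.5074 0.0168 0.1125]
lid 3 [1.19 1.35] [ 0.4733 -0.0438  0.109 ]
lid 4 [1.62 1.63] [ 0.455  -0.0805  0.1097]
pose [ 0.482  -0.0238 -0.4607] sd [0.0007 0.0006 0.0099] n 24 rms 0.002592419374859136
lid 1 [1.61 1.47] [0.5232 0.0686 0.109 ]
lid 2 [1.64 1.55] [0.5072 0.0166 0.1107]
lid 3 [1.26 1.27] [ 0.4751 -0.0445  0.1062]
lid 4 [1.73 1.75] [ 0.456  -0.0762  0.1086]
pot1_hinge [0.52752708 0.06801831 0.068     ]
pot4_hinge [ 0.45283543 -0.08246477  0.068     ]
5.3
```

View pics/scz.png

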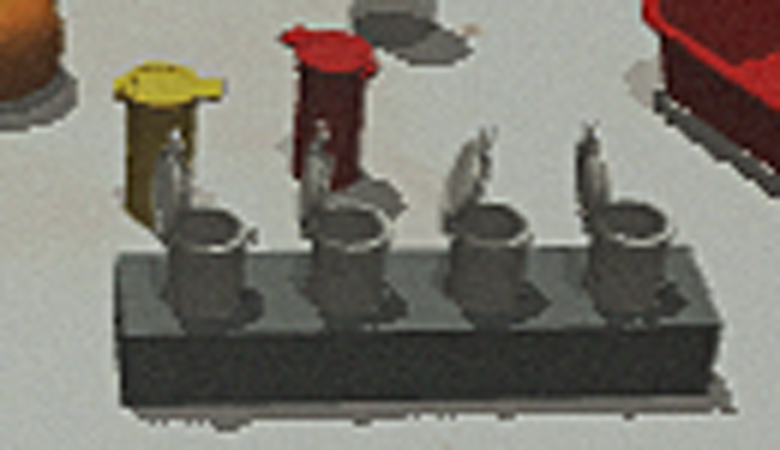

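View pics/topz.png

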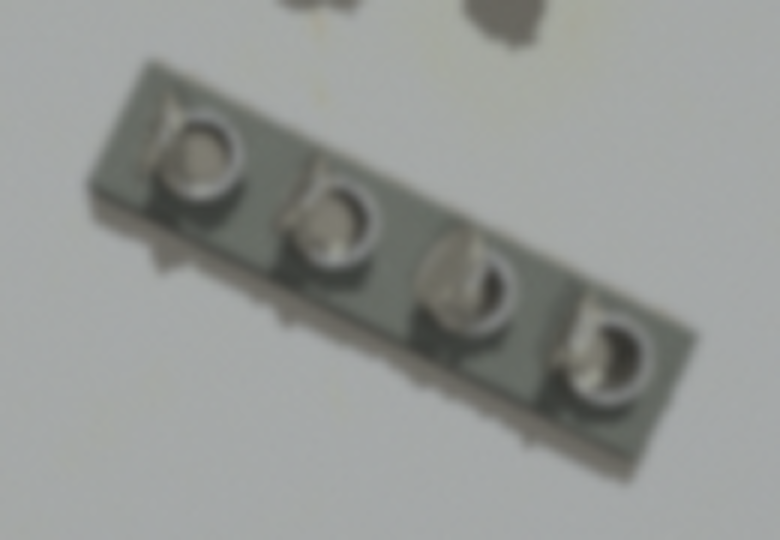

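Request:
play_rows:
  steps: "3 -3.2 0 0 -1; 6 -6.4 0 0 -1; 9 -9.6 0 0 -1; 12 -12.8 0 0 -1; 15 -16 0 0 -1"
  squeeze: 20

```text
time_s: 5.8
ee_pos: [0.2941, -0.4185, 0.2455]
ee_rot: [3.141, -0.0, 0.313]
ft_force: [0.9, -0.4, -0.5]
gripper_width: 0.0122
```

Request:
play_rows:
  steps: "3 -3.2 0 0 -1; 6 -6.4 0 0 -1; 9 -9.6 0 0 -1; 12 -12.8 0 0 -1; 15 -16 0 0 -1"

```text
time_s: 6.3
ee_pos: [0.3877, -0.2202, 0.2457]
ee_rot: [3.141, -0.001, 0.313]
ft_force: [1.5, 0.2, -0.0]
gripper_width: 0.0001
```

Request:
play_rows:
  steps: "3 -3.2 0 0 -1; 6 -6.4 0 0 -1; 9 -9.6 0 0 -1; 12 -12.8 0 0 -1; 15 -16 0 0 -1"

```text
time_s: 6.8
ee_pos: [0.4812, -0.0216, 0.2456]
ee_rot: [3.141, -0.001, 0.313]
ft_force: [0.1, -0.3, -0.0]
gripper_width: 0.0001
```

Request:
play_rows:
  steps: "3 -3 0 -0.1 -1; 6 -6 0 -0.2 -1; 9 -9 0 -0.3 -1; 10 -10 0 -0.4 -1; 10 -10 0 -0.5 -1"

```text
time_s: 7.3
ee_pos: [0.5458, 0.1064, 0.2453]
ee_rot: [-3.141, -0.002, 0.822]
ft_force: [-0.3, 0.1, -0.5]
gripper_width: 0.0002
```

Request:
play_rows:
  steps: "0 0 1 -0.1 -1; 0 0 2 -0.2 -1; 0 0 3 -0.3 -1; 0 0 3 -0.3 -1; 0 0 3 -0.3 -1"

```text
time_s: 7.8
ee_pos: [0.545, 0.1025, 0.2155]
ee_rot: [-3.142, -0.0, 1.11]
ft_force: [0.2, 0.6, 0.6]
gripper_width: -0.0001
```

```bash
python3 - <<'E'
from fit import *
s=arm.sense(); print({k:np.round(v,4).tolist() for k,v in s.items() if k in("ee_pos","ee_rot","q","ft_force")})
d=imaging.get_image("wrist"); cv2.imwrite("pics/w1.png",d["img"][:,:,::-1]); print(d["T_tool_cam"])
fit(["wrist"],np.array([.482,-.0236,-.457]))
print(arm.sense()["time_s"])
E
```

```text
{'q': [-0.0608, 0.5379, -0.2637, 1.8152, 0.1849, 0.8124, -0.8772], 'ee_pos': [0.545, 0.1025, 0.2155], 'ee_rot': [-3.1416, -0.0001, 1.1102], 'ft_force': [0.1979, 0.61, 0.6183]}
[[-1.29584253e-03 -9.50333206e-01 -3.11231617e-01  8.04706141e-02]
 [ 9.99999160e-01 -1.22980727e-03 -4.08424958e-04  9.37615323e-04]
 [ 5.38489614e-06 -3.11231885e-01  9.50334001e-01 -1.29295555e-01]
 [ 0.00000000e+00  0.00000000e+00  0.00000000e+00  1.00000000e+00]]
pose [ 0.4812 -0.0209 -0.4547] sd [0.0017 0.0017 0.0258] n 5 rms 0.002951650921688244
lid 1 [1.44] [0.5276 0.0638 0.1124]
lid 3 [1.33] [ 0.4735 -0.0404  0.1138]
8.7
```

View pics/w1.png

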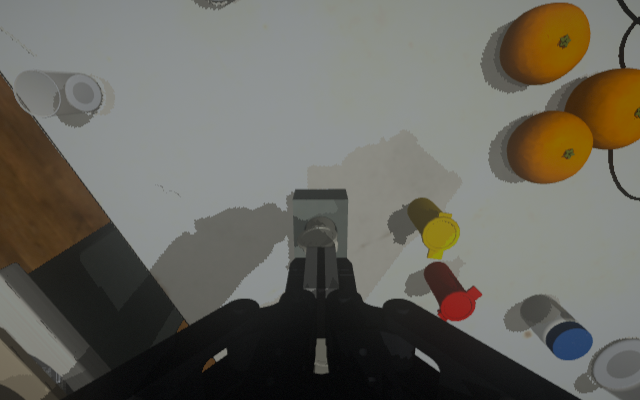

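Request:
play_rows:
  steps: "0 0 3 0 -1; 0 0 6 0 -1; 0 0 9 0 -1; 0 0 11.1 0 -1; 0 0 11.1 0 -1"

```text
time_s: 9.2
ee_pos: [0.5428, 0.1021, 0.1017]
ee_rot: [-3.137, 0.004, 1.113]
ft_force: [0.4, -0.5, 0.6]
gripper_width: -0.0
```

Request:
play_rows:
  steps: "-0.7 0 0 0 -1; -1.4 0 0 0 -1; -2.1 0 0 0 -1; -2.8 0 0 0 -1; -3.3 0 0 0 -1"

```text
time_s: 9.7
ee_pos: [0.5304, 0.0721, 0.105]
ee_rot: [3.14, -0.001, 1.112]
ft_force: [-0.8, 1.1, -0.0]
gripper_width: 0.0002
```

Request:
play_rows:
  steps: "-0.6 0 0 0 -1; -1.2 0 0.2 0 -1; -1.8 0 0.5 0 -1; -2.3 0 0.9 0 -1; -2.3 0 1.2 0 -1"

```text
time_s: 10.2
ee_pos: [0.5194, 0.0513, 0.0917]
ee_rot: [-3.141, 0.001, 1.112]
ft_force: [-0.7, -0.1, 0.1]
gripper_width: 0.0002
```

```bash
cat > snap.py <<'E'
import sys
from fit import *
d=imaging.get_image("scene"); im=d["img"][110:240,300:460,::-1]; cv2.imwrite(f"pics/{sys.argv[1]}.png",cv2.resize(im,None,fx=5,fy=4.6,interpolation=cv2.INTER_CUBIC))
s=arm.sense(); print({k:np.round(v,4).tolist() for k,v in s.items() if k in("time_s","ee_pos","ee_rot","ft_force")})
E
python3 snap.py s1
```

```text
{'time_s': 10.25, 'ee_pos': [0.5194, 0.0518, 0.0914], 'ee_rot': [-3.1404, 0.0012, 1.1121], 'ft_force': [-0.7563, -0.3597, 0.1749]}
```

View pics/s1.png

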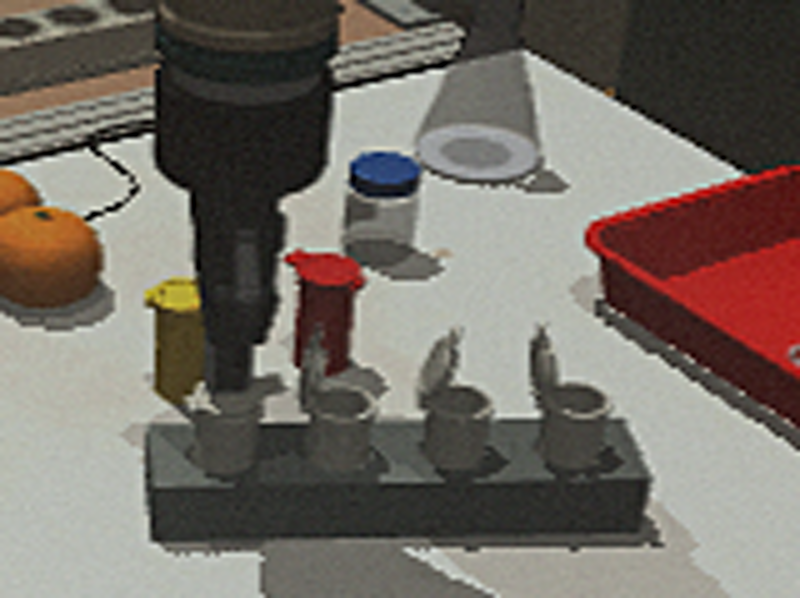

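Request:
play_rows:
  steps: "0 0 0.2 0 -1; 0 0 0.4 0 -1; 0 0 0.5 0 -1; 0 0 0.6 0 -1; 0 0 0.6 0 -1"

```text
time_s: 10.75
ee_pos: [0.5203, 0.0526, 0.0863]
ee_rot: [3.141, -0.0, 1.113]
ft_force: [0.1, -0.4, 0.4]
gripper_width: -0.0002
```

Request:
play_rows:
  steps: "0 0 0.05 0 -1; 0 0 0.1 0 -1; 0 0 0.15 0 -1; 0 0 0.2 0 -1; 0 0 0.2 0 -1"

```text
time_s: 11.25
ee_pos: [0.5205, 0.0524, 0.0855]
ee_rot: [3.14, -0.0, 1.113]
ft_force: [-1.5, -1.0, 11.0]
gripper_width: 0.0003
```

Request:
play_rows:
  steps: "0 0 0 0 -1; 0 0 -0.1 0 -1; 0 0 -0.7 0 -1; 0 0 -1.4 0 -1; 0 0 -2.1 0 -1"

```text
time_s: 11.75
ee_pos: [0.5201, 0.0524, 0.1059]
ee_rot: [-3.142, -0.0, 1.113]
ft_force: [-0.1, -0.6, -0.2]
gripper_width: -0.0002
```

```bash
python3 snap.py s2
```

```text
{'time_s': 11.8, 'ee_pos': [0.5208, 0.0525, 0.1069], 'ee_rot': [3.1401, -0.0011, 1.1127], 'ft_force': [0.0873, -0.2825, 1.1699]}
```

View pics/s2.png

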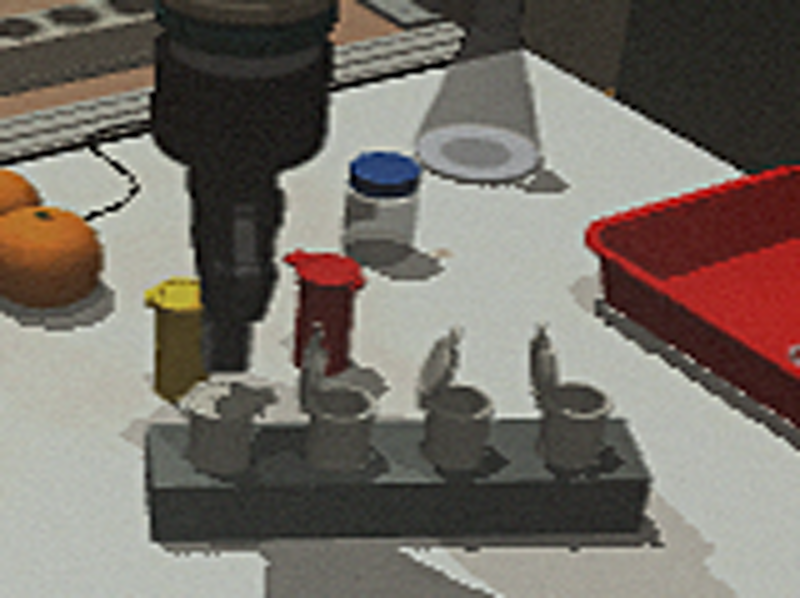

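Lid 1 lies flat on its rim (around pixel (232,395) of the crop), lid 2 is still upright, and the rack corner at (150,540) has not moved. Next, lid 2.

Request:
play_rows:
  steps: "-0.7 0 0 0 -1; -1.4 0 0.1 0 -1; -2.1 0 0.2 0 -1; -2.8 0 0.2 0 -1; -3.4 0 0.2 0 -1"

```text
time_s: 12.3
ee_pos: [0.5046, 0.0211, 0.1031]
ee_rot: [-3.141, 0.0, 1.112]
ft_force: [1.2, 0.1, 0.5]
gripper_width: 0.0
```

Request:
play_rows:
  steps: "-0.6 0 0 0 -1; -1.2 0 0.2 0 -1; -1.8 0 0.5 0 -1; -2.3 0 0.9 0 -1; -2.3 0 1.2 0 -1"

```text
time_s: 12.8
ee_pos: [0.4942, 0.0002, 0.0908]
ee_rot: [-3.141, 0.001, 1.112]
ft_force: [-0.7, 0.0, -0.2]
gripper_width: -0.0004
```

Request:
play_rows:
  steps: "0 0 0.2 0 -1; 0 0 0.4 0 -1; 0 0 0.5 0 -1; 0 0 0.6 0 -1; 0 0 0.6 0 -1"

```text
time_s: 13.3
ee_pos: [0.4957, 0.0022, 0.0858]
ee_rot: [3.14, -0.002, 1.114]
ft_force: [-0.9, 2.4, 4.0]
gripper_width: 0.0002
```

Request:
play_rows:
  steps: "0 0 0.05 0 -1; 0 0 0.1 0 -1; 0 0 0.12 0 -1; 0 0 0.12 0 -1; 0 0 0.12 0 -1"

```text
time_s: 13.8
ee_pos: [0.496, 0.0026, 0.0855]
ee_rot: [3.14, -0.002, 1.114]
ft_force: [-0.4, 3.0, 13.2]
gripper_width: 0.0001
```

Request:
play_rows:
  steps: "0 0 0 0 -1; 0 0 -0.1 0 -1; 0 0 -0.7 0 -1; 0 0 -1.4 0 -1; 0 0 -1.9 0 -1"

```text
time_s: 14.3
ee_pos: [0.4951, 0.0011, 0.1037]
ee_rot: [3.141, -0.0, 1.113]
ft_force: [-0.3, -0.1, 0.1]
gripper_width: 0.0001
```

```bash
python3 snap.py s3
```

```text
{'time_s': 14.35, 'ee_pos': [0.4955, 0.0011, 0.1043], 'ee_rot': [3.1402, -0.0006, 1.1125], 'ft_force': [1.3094, -0.3182, 1.1666]}
```

View pics/s3.png

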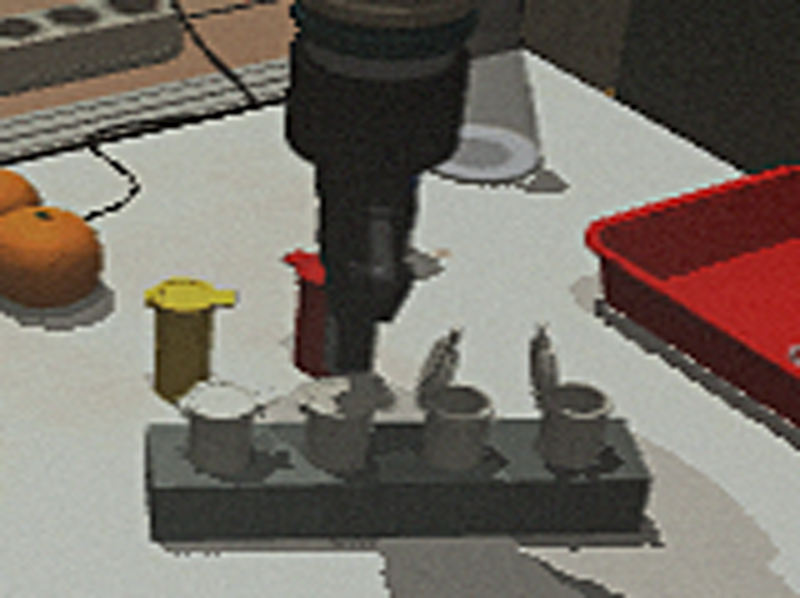

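Lids 1 and 2 are flat, lids 3 and 4 still stand, and the rack has not moved. Next, lid 3.

Request:
play_rows:
  steps: "-0.7 0 0 0 -1; -1.4 0 0 0 -1; -2.1 0 0 0 -1; -2.8 0 0 0 -1; -3.3 0 0 0 -1"

```text
time_s: 14.85
ee_pos: [0.4797, -0.0293, 0.103]
ee_rot: [-3.141, 0.0, 1.112]
ft_force: [-0.6, 0.5, 0.5]
gripper_width: -0.0001
```

Request:
play_rows:
  steps: "-0.6 0 0 0 -1; -1.2 0 0.2 0 -1; -1.8 0 0.5 0 -1; -2.2 0 0.9 0 -1; -2.2 0 1.2 0 -1"

```text
time_s: 15.35
ee_pos: [0.47, -0.0489, 0.0906]
ee_rot: [-3.141, 0.001, 1.112]
ft_force: [0.4, -1.5, 0.1]
gripper_width: -0.0
```

Request:
play_rows:
  steps: "0 0 0.2 0 -1; 0 0 0.4 0 -1; 0 0 0.5 0 -1; 0 0 0.6 0 -1; 0 0 0.6 0 -1"

```text
time_s: 15.85
ee_pos: [0.4715, -0.0469, 0.0858]
ee_rot: [3.14, -0.002, 1.114]
ft_force: [-0.9, 2.7, 7.0]
gripper_width: 0.0001
```

Request:
play_rows:
  steps: "0 0 0.05 0 -1; 0 0 0.1 0 -1; 0 0 0.1 0 -1; 0 0 0.1 0 -1; 0 0 0.1 0 -1"

```text
time_s: 16.35
ee_pos: [0.4718, -0.0466, 0.0856]
ee_rot: [3.139, -0.002, 1.114]
ft_force: [-1.4, 2.4, 14.6]
gripper_width: 0.0001
```

Request:
play_rows:
  steps: "0 0 0 0 -1; 0 0 -0.1 0 -1; 0 0 -0.7 0 -1; 0 0 -1.4 0 -1; 0 0 -1.9 0 -1"

```text
time_s: 16.85
ee_pos: [0.4708, -0.0482, 0.1037]
ee_rot: [3.141, -0.0, 1.113]
ft_force: [0.4, -0.2, -0.6]
gripper_width: -0.0
```

```bash
python3 snap.py s4
```

```text
{'time_s': 16.9, 'ee_pos': [0.4711, -0.0482, 0.1043], 'ee_rot': [3.1402, -0.0005, 1.1125], 'ft_force': [0.7402, -0.4986, 0.8936]}
```

View pics/s4.png

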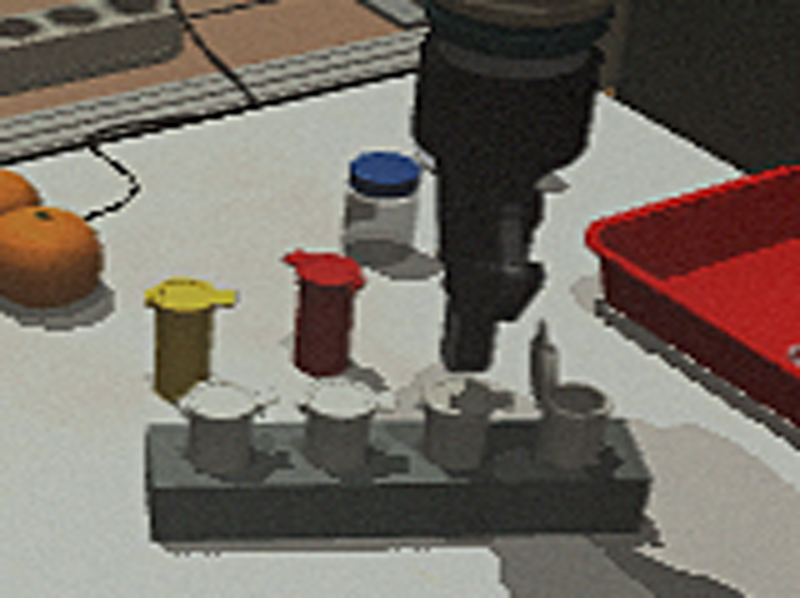

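Lids 1–3 are flat and lid 4 is upright at about (545,365). Next, lid 4.

Request:
play_rows:
  steps: "-0.7 0 0 0 -1; -1.4 0 0 0 -1; -2.1 0 0 0 -1; -2.8 0 0 0 -1; -3.3 0 0 0 -1"

```text
time_s: 17.4
ee_pos: [0.4556, -0.0785, 0.103]
ee_rot: [-3.141, 0.0, 1.112]
ft_force: [0.2, -0.2, 0.2]
gripper_width: -0.0001
```

Request:
play_rows:
  steps: "-0.6 0 0 0 -1; -1.2 0 0.2 0 -1; -1.8 0 0.5 0 -1; -2.3 0 0.9 0 -1; -2.3 0 1.2 0 -1"

```text
time_s: 17.9
ee_pos: [0.4451, -0.0992, 0.0906]
ee_rot: [-3.141, 0.001, 1.112]
ft_force: [-0.5, -0.3, 0.2]
gripper_width: 0.0001
```

Request:
play_rows:
  steps: "0 0 0.2 0 -1; 0 0 0.4 0 -1; 0 0 0.5 0 -1; 0 0 0.6 0 -1; 0 0 0.6 0 -1"

```text
time_s: 18.4
ee_pos: [0.4468, -0.0973, 0.0857]
ee_rot: [3.14, -0.001, 1.114]
ft_force: [-0.7, 2.5, 7.7]
gripper_width: -0.0
```

Request:
play_rows:
  steps: "0 0 0.05 0 -1; 0 0 0.1 0 -1; 0 0 0.1 0 -1; 0 0 0.1 0 -1; 0 0 0.1 0 -1"

```text
time_s: 18.9
ee_pos: [0.4471, -0.097, 0.0855]
ee_rot: [3.139, -0.002, 1.114]
ft_force: [-0.9, 3.0, 15.7]
gripper_width: -0.0003
```

Request:
play_rows:
  steps: "0 0 0 0 -1; 0 0 -0.2 0 -1; 0 0 -1.5 0 -1; 0 0 -4 0 -1; 0 0 -7 0 -1"

```text
time_s: 19.4
ee_pos: [0.445, -0.098, 0.1542]
ee_rot: [-3.139, 0.001, 1.113]
ft_force: [1.4, 0.5, -0.1]
gripper_width: 0.0003
```

Request:
play_rows:
  steps: "-3 0 -3 0 -1; -7 0 -6 0 -1; -11 0 -6 0 -1; -15 0 -6 0 -1; -15 0 -6 0 -1"

```text
time_s: 19.9
ee_pos: [0.3761, -0.238, 0.2141]
ee_rot: [-3.141, 0.003, 1.103]
ft_force: [-0.3, 0.1, 0.3]
gripper_width: 0.0
```

```bash
python3 snap.py s5; python3 - <<'E'
from fit import *
fit(["scene","top"],np.array([.482,-.0236,-.457]))
E
```

```text
{'time_s': 19.95, 'ee_pos': [0.3778, -0.2353, 0.214], 'ee_rot': [-3.1411, 0.0011, 1.1065], 'ft_force': [-0.714, 0.9196, 0.3764]}
pose [ 0.483  -0.0227 -0.4545] sd [0.0006 0.0006 0.0093] n 24 rms 0.002476519988840517
lid 1 [0.1  0.05] [0.513  0.0309 0.0711]
lid 2 [0.04 0.17] [ 0.4847 -0.0162  0.0723]
lid 3 [0.04 0.09] [ 0.4556 -0.0666  0.0708]
lid 4 [0.11 0.01] [ 0.4343 -0.1204  0.0706]
```

View pics/s5.png

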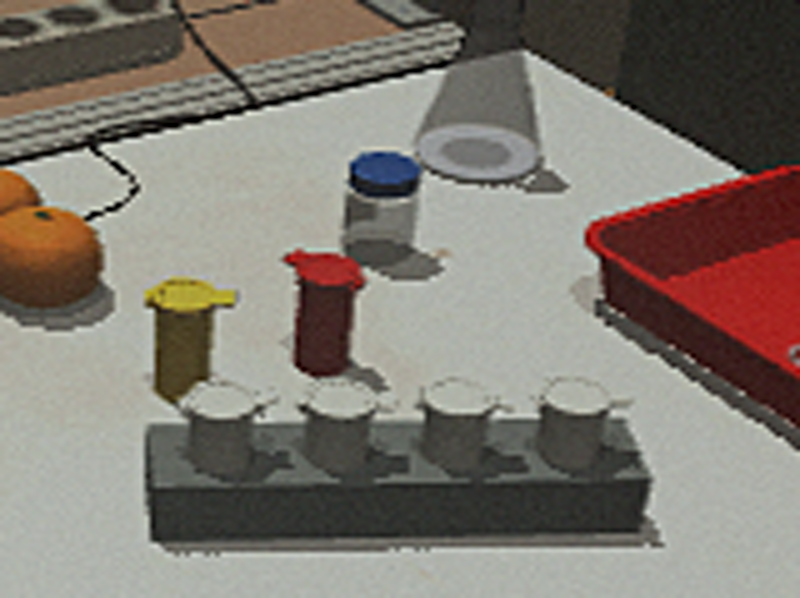

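```bash
python3 -c "
from cell import finish_job
print(finish_job())"
```

```text
the job is handed in; nothing more can be done
None
```

All four lids are shut, and I handed the job in at about 21 s of the 48 s allowed. I used the closed fingertip to push lids 1 to 4 over in that order. Each one was pressed shut with 11–16 N before I went on to the next. Then the arm was raised clear of the rack.

**Lids:** All four pressed home at the same height (TCP 0.0855–0.0856 m, which puts the fingertip 3.5 mm above the rim, as it should be for a shut lid). The last picture shows all four lying flat.

**Tab points:** These read 0.06–0.11 rad on average. A shut lid should read about 0.08 here, because the tab point lies on the lid's upper face. One reading for lid 2 was higher, at 0.17, while the other camera gave 0.04. That is within the network's 4 mm error, so these readings alone cannot confirm the 0.06 rad limit. That rests on the press height and the picture.

**Rack and bystanders:** The rack pose changed by about 1 mm between the first and last fits, which is measurement noise. The jar is in the same place in the last picture. I did not measure the glass and dish again at the end; the arm did not go near them.

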